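Lock the clamp pin with its R-clip

TASK

Lock the upright pin of the blue clamp base with the red-handled R-clip: push the clip's straight leg through the cross hole of the pin, and on until its bowed spring leg springs over the pin and grips round it. Leave the clip locked on the pin and let go, and do not disturb the green tin, the oil bottle or the tape measure.

Things in the scene. Friction and masses are not known exactly. Their poses are not given: they have to be found in the camera images.
- clip_handle (a point): Centre of the red handle of a steel R-clip lying flat on the bench, handle up. Handle: upright block 28 mm long (x), 14 wide (y), 26 high (z), standing on the bench; pinch it across its 14 mm width from above. Clip axes: x along the straight leg, from handle to tip; z up. The 6 mm wires lie with their centre line 10 mm below this point. Clip about 65 g.
- clip: The whole R-clip; origin 13 mm ahead of the handle's centre, level with its underside, below the straight leg; axes as clip_handle. Spring leg on the +y side of the straight leg, level with it; from this origin: pivot at x 6, y 12 mm; bow round x 35, shaped to a 24 mm pin; throat at x 49, y 9.6 mm (wire centre); then it flares out to its free end at x 66, y 18.5 mm.
- clip_seat (a point): Point on the straight leg's centre line, 48 mm ahead of the handle's centre and 53 mm behind the tip: the pin's axis lies here when the clip is home, with the bow round the pin. Axes as clip_handle.
- clip_tip (a point): Extreme end of the clip's straight leg, on its centre line, 101 mm ahead of the handle's centre. The end is round, radius 3 mm. Axes as clip_handle.
- clip_leg (a joint): Spring leg's opening (rad): 0 closed on its stop, grows as it spreads from the straight leg. Spring 2.5 N m/rad, preload 0.1 N m. Riding over the pin spreads it to 0.09 to 0.13, then it springs back to 0.03 or less, the bow gripping the pin. Pushing home takes 5 to 20 N along the leg, dropping sharply as the bow springs over; past home, the back of the bow meets the pin and resists again.
- pin_axis (a point): On the upright steel pin's axis, at the washer's top, 33 mm above the bench. z up; x = direction of the pin's cross hole, which is level, goes right through and can be entered from either end. Pin 24 mm diameter, fixed. Its stand-out varies and is not measured: the hole's centre is 11 to 41 mm above this point; look or feel for it with the leg's tip. Pin top 20 mm above the hole's centre.
- clamp_base: Blue clamp base fixed to the bench, origin under the pin's axis, axes as pin_axis: 60 mm (x) by 120 mm (y), 22 mm high; on it a dark keeper bar 34 x 96 mm up to 30 mm and a washer of 38 mm diameter up to 33 mm, round the pin. The pin's cross hole is 9 mm wide and 8 mm high (leg 6 mm), countersunk at the sides to 12 mm wide at its mouths.
- paste_tin: Bystander: open dark green tin, 59 mm diameter, 30 mm high; origin under its centre.
- tape_measure: Bystander: dark grey tape measure, 64 x 80 x 30 mm; origin under its centre.
- oiler: Bystander: cream plastic oil bottle with a spout, 56 mm diameter, 126 mm high; origin under its centre.
Not all that is in view belongs to the job. Leave any orange look-alike of the clip alone.

How it is judged:
By the outcome, as a careful person would: the job done as asked, in the order asked, and still so for the second after the job is handed in, with the robot touching nothing.
It also fails if it takes over 64 s, if anything falls off the work surface, if the arm or the gripper's body presses on something with over 40 N, if the wrist force passes 120 N, or if a joint passes its speed limit or range.

ROBOT

A 7-joint arm with a two-finger parallel gripper is mounted at the origin on a cart in front of the work surface, level with it; the furniture and walls round the work are solid. World frame = base frame: x ahead of the robot, y to its left, z up, the work surface at z = 0. Lengths are in mm, angles in rad, forces in N, time in s.
With the tool pointing down it reaches from about 425 to 950 mm from the base axis. Payload 16.7 kg.
Tool frame: the origin (TCP) lies at the very end of the fingers, on their centre line; the grasp point (between the pads) lies 19 mm behind it; z points along the fingers, x is the direction in which the jaws open and shut, and the axes are right-handed (so a half turn about z gives the same grasp; the last joint's range is limited). The gripper opens to 94 mm and grips with 3 to 60 N. Pads are 16 mm wide; open, the fingers measure 119 mm over their backs; the gripper's body (75 mm by 177 mm) begins 78 mm behind the grasp point.
Start: joints at [-1.496, 0.426, 0.074, 1.606, -0.034, 1.111, -0.067], TCP at [150.472, 657.976, 205.467] pointing down, gripper open.
Joint ranges: [-2.85, 2.85], [-0.5, 2.14], [-1.23, 1.37], [0.21, 2.46], [-1.02, 4.16], [0.16, 2.05], [-2.73, 2.73]. Speed limits (rad/s): [1.89, 1.89, 2.39, 2.39, 3.01, 3.01, 3.01].

INTERFACE

Orientations are given as a unit quaternion [x, y, z, w].
In Python, from cell import bot gives the robot as it stands.
- The arm moves only by the tool play_rows, never from a script. Its argument "commands" is a list of rows, each an object of numbers: "tx", "ty", "tz": the shift along the tool's x, y, z normalised to -1 to 1, where 1 is 0.02 m; "ax", "ay", "az": the turn, a rotation vector about the tool's x, y, z normalised to -1 to 1, where 1 is 0.1 rad; "claw": the opening, from 0 (shut) to 1 (fully open). A call has 1 to 12 rows; each row shifts and turns the pose as measured when the row begins, along the tool's axes as they then stand; what a row does not reach is not made up. A row lasts 1/12 s, in which the tool goes at most 41.7 mm and 7.16 degrees, less where a joint would pass 70% of its speed; a pose out of reach is approached as far as the arm can. A call with a number of a shift or a turn outside -1 to 1 is refused whole. A call with a gripper value outside its range is refused whole. The fingers move at their own pace and stop on an object; "squeeze" is the grip in N (left out, the last holds). Time passes only in rows, so rows that do not move let the fingers close. It gives the time, the measured TCP pose, the force and the opening at its end, in the units of the state.
- bot.get_obs(): the state, without advancing time (a new reading comes with each control period).
- bot.read_camera(name): name is "side" or "top" or "wrist"; returns a dict with "color" (400x640x3 uint8, red, green, blue), "camera_matrix" (3x3 intrinsics, pixels), "R" (3x3) and "t" (3): a world point X has camera coordinates R X + t. Camera axes: x right, y down, z forward; pixel columns grow to the right and rows downward; lengths in mm; the calibration is good to about 2 mm. A picture is of the moment at which its call begins. There is no depth.
- bot.hand_in(): hands the job in, once; it reports no verdict.
The state is a dict: "time": time; "qpos": joint angles; "qd": joint speeds; "tau": joint torques, N m; "tcp_pos": TCP position; "tcp_rot": TCP orientation; "contact_force": force on the tool from outside, world axes, zero at the start; "torque": the same for the moment, N m; "finger_gap": finger opening in mm.
Only numpy, scipy, OpenCV 4.12 (cv2) and the standard library are available. Lean on these libraries where they do the work, as an engineer would, in place of code of your own. Each camera call takes 0.05 s, during which the arm holds its last target.

## Working session

There is one attempt and no reset: what is moved stays moved. The work goes in short steps, Python scripts to look and compute and a tool call to move; the robot and the scene stay as the last step left them, time stands still between calls to the robot, and variables do not carry over. Pictures are saved under pics/ and viewed, and the job is handed in when it is done.

Besides the shell and the picture viewer there is one more tool, called after ">>>" as name(argument=value, ...), one argument or row to a line, values as JSON. play_rows: Moves the arm, as the interface text tells. Scaled input: -1 to 1 covers 0.02 m each way for a shift and 0.1 rad each way for a turn. Its arguments: {"type":"object","properties":{"commands":{"type":"array"},"squeeze":{"type":"number"}},"required":["commands"]}

```bash
ls; mkdir -p pics
cat > h.py <<'E'
import numpy as np, cv2
from cell import bot
def snap(n,f):
    r=bot.read_camera(n); cv2.imwrite(f'pics/{f}.png',r['color'][:,:,::-1]); np.savez(f'pics/{f}.npz',K=r['camera_matrix'],R=r['R'],t=r['t']); return r
def load(f):
    d=np.load(f'pics/{f}.npz'); return np.array(d['K']),np.array(d['R']),np.array(d['t']).ravel()
def proj(f,X):
    K,R,t=load(f); p=K@(R@np.array(X,float)+t); return p[:2]/p[2]
def plane(f,u,v,z):
    K,R,t=load(f); d=R.T@np.linalg.inv(K)@np.array([u,v,1.]); c=-R.T@t; return c+d*(z-c[2])/d[2]
def ray(f,u,v):
    K,R,t=load(f); d=R.T@np.linalg.inv(K)@np.array([u,v,1.]); return -R.T@t,d/np.linalg.norm(d)
def tri(obs):
    A=np.zeros((3,3));b=np.zeros(3)
    for f,u,v in obs:
        c,d=ray(f,u,v);P=np.eye(3)-np.outer(d,d);A+=P;b+=P@c
    X=np.linalg.solve(A,b); return X,[proj(f,X)-np.array([u,v]) for f,u,v in obs]
E
python3 - <<'E'
from h import *
np.set_printoptions(precision=3,suppress=True)
for n in ['side','top','wrist']:
    snap(n,n+'0'); K,R,t=load(n+'0'); print(n,-R.T@t,R[2],K[0,0])
print(bot.get_obs())
E
```

```text
pics
side [ 439.608 -879.517  408.452] [ 0.112  0.918 -0.381] 396.8572046433236
top [ 446.527  -20.957 1363.354] [ 0.069 -0.007 -0.998] 500.4866748588203
wrist [ 70.775 675.533 383.593] [ 0.272 -0.064 -0.96 ] 312.0789702936087
{'time': 0.15, 'qpos': array([-1.495,  0.427,  0.074,  1.606, -0.034,  1.111, -0.067]), 'qd': array([ 0.001, -0.002, -0.001, -0.003,  0.   ,  0.001,  0.002]), 'tau': array([  0.005, -93.63 ,   3.67 , -45.443,  -0.049,   0.018,   0.   ]), 'tcp_pos': array([150.436, 657.647, 204.931]), 'tcp_rot': array([ 0.782,  0.623, -0.   ,  0.   ]), 'contact_force': array([ 0.002, -1.108,  0.077]), 'torque': array([ 0.025,  0.001, -0.045]), 'finger_gap': 93.92331176473324}
```

View pics/side0.png

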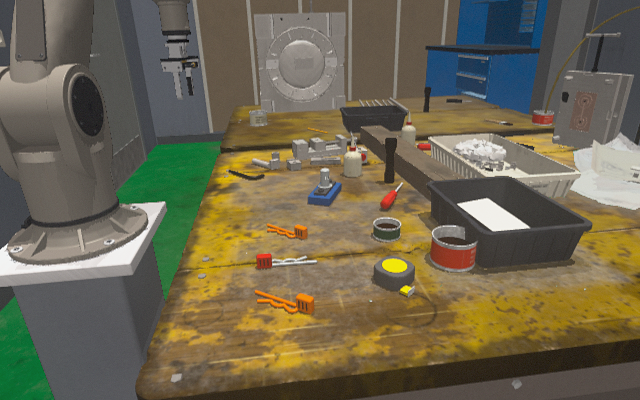

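View pics/top0.png

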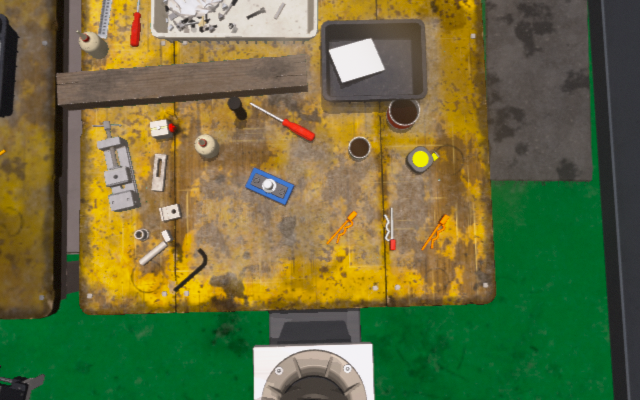

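View pics/wrist0.png

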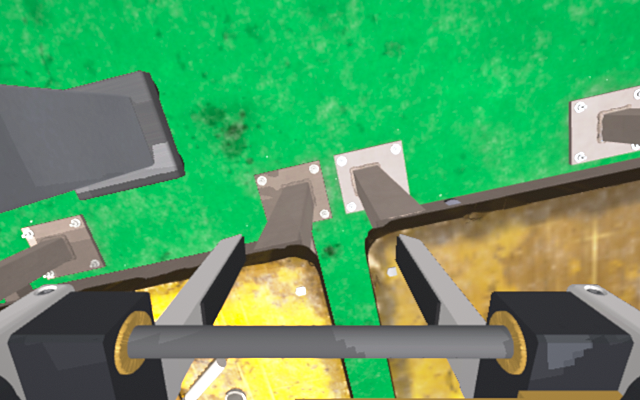

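Run:
```python
from h import *
a=cv2.imread('pics/top0.png'); s=cv2.imread('pics/side0.png')
c1=cv2.resize(a[195:265,355:425],(560,560),interpolation=cv2.INTER_CUBIC)
cv2.imwrite('pics/c1.png',c1)
cv2.imwrite('pics/c2.png',cv2.resize(a[155:215,235:305],(700,600),interpolation=cv2.INTER_CUBIC))
cv2.imwrite('pics/c3.png',cv2.resize(s[160:210,300:350],(600,600),interpolation=cv2.INTER_CUBIC))
cv2.imwrite('pics/c4.png',cv2.resize(s[240:290,245:325],(800,500),interpolation=cv2.INTER_CUBIC))
```

```text
(no output)
```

View pics/c1.png

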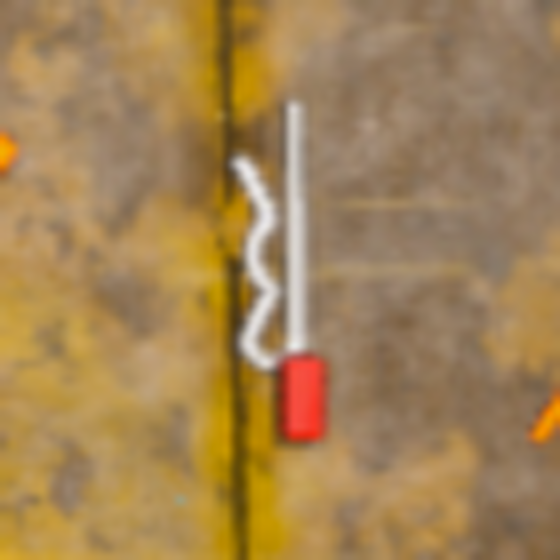

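View pics/c2.png

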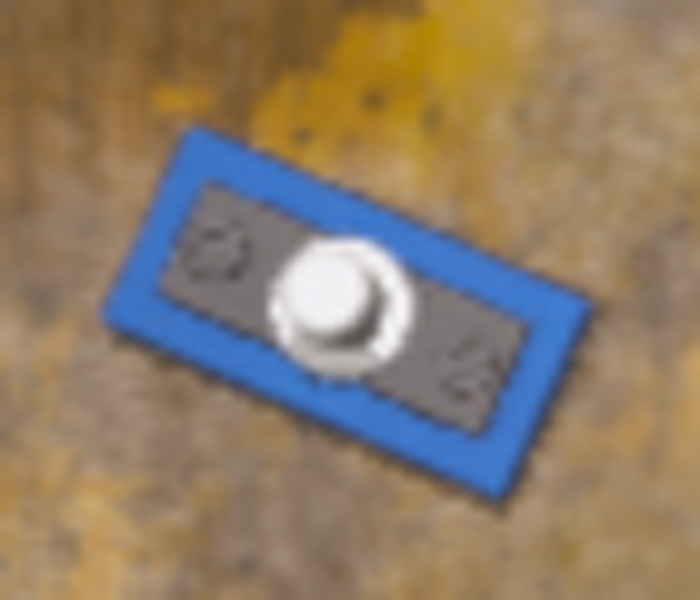

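View pics/c3.png

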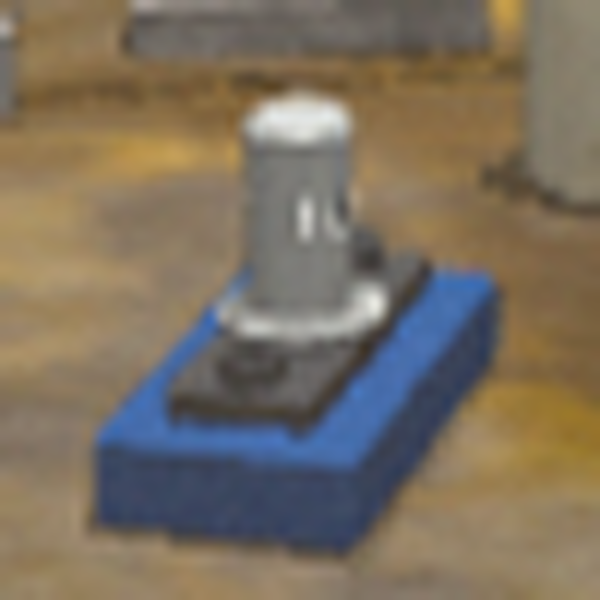

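View pics/c4.png

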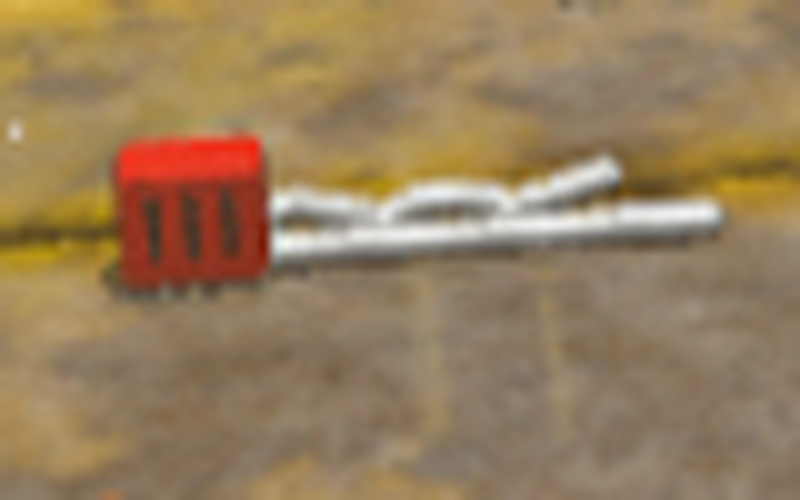

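Run:
```python
from h import *
np.set_printoptions(precision=2,suppress=True)
m=lambda p,s,o:((p[0]+.5)/s-.5+o[0],(p[1]+.5)/s-.5+o[1])
C=[plane('top0',*m(p,10,(235,155)),22) for p in [(193,127),(595,303),(503,498),(105,315)]]
print(np.array(C), np.mean(C,0)); 
for i in range(4):
    d=C[(i+1)%4]-C[i]; print(np.linalg.norm(d),np.degrees(np.arctan2(d[1],d[0])))
ctr=np.mean(C,0)
w=plane('top0',*m((342,308),10,(235,155)),33);print('washer',w)
# clip
hc=[plane('top0',*m(p,8,(355,195)),26) for p in [(280,354),(325,354),(325,440),(282,440)]]
print('handle top',np.array(hc),np.mean(hc,0))
tip=plane('top0',*m((294,101),8,(355,195)),3); b=plane('top0',*m((297,348),8,(355,195)),3)
print('tip',tip,'base',b,np.degrees(np.arctan2(*(tip-b)[1::-1])),np.linalg.norm(tip-b))
# side
hs=[plane('side0',*m(p,10,(245,240)),26) for p in [(118,181),(266,181),(262,135),(125,142)]]
print('side handle top',np.array(hs),np.mean(hs,0)); print('side tip',plane('side0',*m((722,218),10,(245,240)),3))
# pin in side: top disc centre, washer centre
s=m((298,118),12,(300,160)); t=m((322,290),10,(235,155))
print('pin top tri',tri([('side0',*s),('top0',*t)]))
print('washer tri',tri([('side0',*m((302,311),12,(300,160))),('top0',*m((342,308),10,(235,155)))]))
for z in range(44,80,4): print(z,proj('side0',[ctr[0],ctr[1],z]),proj('top0',[ctr[0],ctr[1],z]))
print('s',s,'t',t, 'holepix',m((347,215),12,(300,160)))
```

```text
[[628.39 147.88  22.  ]
 [577.99  40.6   22.  ]
 [526.07  66.44  22.  ]
 [578.09 172.37  22.  ]] [577.63 106.82  22.  ]
118.52698074528914 -115.16517558636649
57.9881723828512 153.53819089659524
118.00903619310724 63.84583394959779
55.941846306084095 -25.960664808108
washer [577.28 107.59  33.  ]
handle top [[ 426.71 -210.82   26.  ]
 [ 426.32 -225.82   26.  ]
 [ 397.82 -224.79   26.  ]
 [ 398.19 -210.47   26.  ]] [ 412.26 -217.97   26.  ]
tip [ 512.05 -221.89    3.  ] base [ 428.25 -219.92    3.  ] -1.3465918466994011 83.82362804703543
side handle top [[ 400.73 -228.62   26.  ]
 [ 428.05 -233.45   26.  ]
 [ 427.7  -216.42   26.  ]
 [ 401.9  -214.46   26.  ]] [ 414.59 -223.24   26.  ]
side tip [ 514.16 -223.81    3.  ]
pin top tri (array([578.82, 108.37,  76.35]), [array([-0.38,  0.04]), array([ 0.03, -0.39])])
washer tri (array([578.59, 107.65,  31.19]), [array([-0.42,  0.05]), array([ 0.03, -0.42])])
44 [323.88 181.15] [268.63 184.81]
48 [323.85 179.74] [268.48 184.67]
52 [323.82 178.33] [268.33 184.52]
56 [323.79 176.91] [268.18 184.37]
60 [323.76 175.49] [268.02 184.22]
64 [323.73 174.06] [267.87 184.07]
68 [323.7  172.63] [267.72 183.92]
72 [323.67 171.2 ] [267.56 183.77]
76 [323.64 169.76] [267.4  183.62]
s (324.375, 169.375) t (266.75, 183.55) holepix (328.4583333333333, 177.45833333333334)
```

>>> play_rows(
  commands=[
    {"tx": -1,"ty": 1,"claw": 1},
    {"tx": -1,"ty": 1,"claw": 1},
    {"tx": -1,"ty": 1,"claw": 1},
    {"tx": -1,"ty": 1,"claw": 1},
    {"tx": -1,"ty": 1,"claw": 1},
    {"tx": -1,"ty": 1,"claw": 1},
    {"tx": -1,"ty": 1,"claw": 1},
    {"tx": -1,"ty": 1,"claw": 1},
    {"tx": -1,"ty": 1,"claw": 1},
    {"tx": -1,"ty": 1,"claw": 1},
    {"tx": -1,"ty": 1,"claw": 1},
    {"tx": -1,"ty": 1,"claw": 1},
  ],
)

```text
invalid input at $.commands[0]: expected keys tx, ty, tz, ax, ay, az, claw
```

>>> play_rows(
  commands=[
    {"tx": -1,"ty": 1,"tz": 0,"ax": 0,"ay": 0,"az": 0,"claw": 1},
    {"tx": -1,"ty": 1,"tz": 0,"ax": 0,"ay": 0,"az": 0,"claw": 1},
    {"tx": -1,"ty": 1,"tz": 0,"ax": 0,"ay": 0,"az": 0,"claw": 1},
    {"tx": -1,"ty": 1,"tz": 0,"ax": 0,"ay": 0,"az": 0,"claw": 1},
    {"tx": -1,"ty": 1,"tz": 0,"ax": 0,"ay": 0,"az": 0,"claw": 1},
    {"tx": -1,"ty": 1,"tz": 0,"ax": 0,"ay": 0,"az": 0,"claw": 1},
    {"tx": -1,"ty": 1,"tz": 0,"ax": 0,"ay": 0,"az": 0,"claw": 1},
    {"tx": -1,"ty": 1,"tz": 0,"ax": 0,"ay": 0,"az": 0,"claw": 1},
    {"tx": -1,"ty": 1,"tz": 0,"ax": 0,"ay": 0,"az": 0,"claw": 1},
    {"tx": -1,"ty": 1,"tz": 0,"ax": 0,"ay": 0,"az": 0,"claw": 1},
    {"tx": -1,"ty": 1,"tz": 0,"ax": 0,"ay": 0,"az": 0,"claw": 1},
    {"tx": -1,"ty": 1,"tz": 0,"ax": 0,"ay": 0,"az": 0,"claw": 1},
  ],
)

```text
time: 1.15
tcp_pos: [332.7, 360.5, 201.4]
tcp_rot: [0.779, 0.627, -0.003, 0.0]
contact_force: [0.7, 0.5, 0.1]
finger_gap: 93.8
```

>>> play_rows(
  commands=[
    {"tx": -0.8,"ty": 0.95,"tz": 0,"ax": 0,"ay": 0,"az": 0.2,"claw": 1},
    {"tx": -0.8,"ty": 0.95,"tz": 0,"ax": 0,"ay": 0,"az": 0.2,"claw": 1},
    {"tx": -0.8,"ty": 0.95,"tz": 0,"ax": 0,"ay": 0,"az": 0.2,"claw": 1},
    {"tx": -0.8,"ty": 0.95,"tz": 0,"ax": 0,"ay": 0,"az": 0.2,"claw": 1},
    {"tx": -0.8,"ty": 0.95,"tz": 0,"ax": 0,"ay": 0,"az": 0.2,"claw": 1},
    {"tx": -0.8,"ty": 0.95,"tz": 0.3,"ax": 0,"ay": 0,"az": 0.2,"claw": 1},
    {"tx": -0.8,"ty": 0.95,"tz": 0.3,"ax": 0,"ay": 0,"az": 0.2,"claw": 1},
    {"tx": -0.8,"ty": 0.95,"tz": 0.5,"ax": 0,"ay": 0,"az": 0.2,"claw": 1},
    {"tx": -0.8,"ty": 0.8,"tz": 0.5,"ax": 0,"ay": 0,"az": 0.2,"claw": 1},
    {"tx": -0.5,"ty": 0.3,"tz": 0.4,"ax": 0,"ay": 0,"az": 0.2,"claw": 1},
    {"tx": 0,"ty": 0,"tz": 0,"ax": 0,"ay": 0,"az": 0,"claw": 1},
  ],
)

```text
time: 2.07
tcp_pos: [458.8, 146.0, 160.8]
tcp_rot: [0.842, 0.539, -0.002, 0.001]
contact_force: [-0.7, -0.8, 0.2]
finger_gap: 94.2
```

Run:
```python
from h import *
snap('wrist','w1')
print(bot.get_obs()['tcp_pos'],bot.get_obs()['tcp_rot'])
```

```text
[458.83239752 147.16986554 161.41250307] [ 8.41762979e-01  5.39845207e-01 -1.36767339e-03  6.08104697e-04]
```

View pics/w1.png

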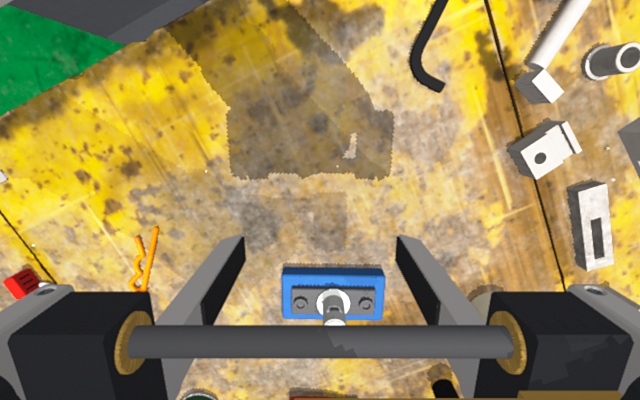

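Run:
```python
from h import *
a=cv2.imread('pics/w1.png')
cv2.imwrite('pics/c5.png',cv2.resize(a[255:335,270:395],(800,512),interpolation=cv2.INTER_CUBIC))
```

```text
(no output)
```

View pics/c5.png

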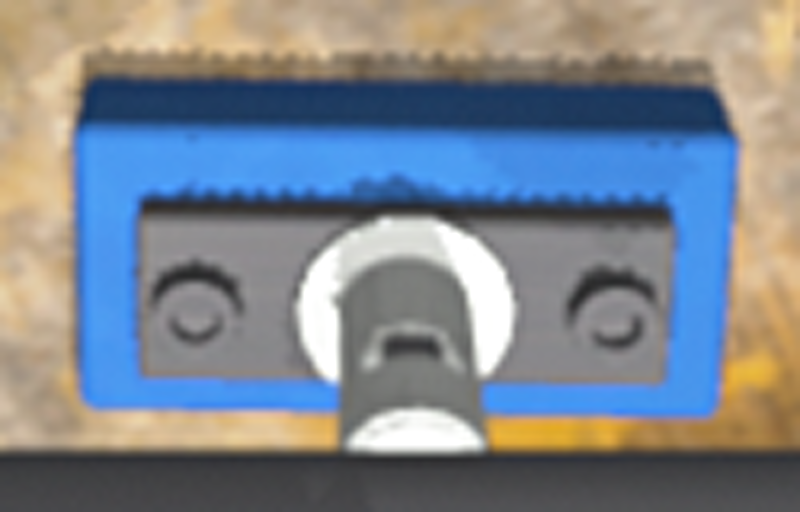

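Run:
```python
from h import *
np.set_printoptions(precision=2,suppress=True)
m=lambda p:((p[0]+.5)/6.4-.5+270,(p[1]+.5)/6.4-.5+255)
C=[plane('w1',*m(p),22) for p in [(80,127),(738,137),(715,413),(88,407)]]
print(np.array(C),np.mean(C,0))
for i in range(4):
    d=C[(i+1)%4]-C[i]; print(np.linalg.norm(d),np.degrees(np.arctan2(d[1],d[0])))
w=plane('w1',*m((407,310)),33); print('washer',w)
d=np.array([np.cos(np.radians(-25.7)),np.sin(np.radians(-25.7)),0])
for name,ctr in [('a',np.mean(C,0)),('b',np.array([578.3,107.5,22])),('w',w)]:
  P=ctr-12*d
  for p in [(412,343),(407,262),(412,325),(412,358),(417,406)]:
    c,r=ray('w1',*m(p)); s=(P-c)@d/(r@d); X=c+s*r; print(name,p,X,(X-ctr)@np.array([-d[1],d[0],0]))
```

```text
[[526.98  65.62  22.  ]
 [577.41 170.97  22.  ]
 [628.96 146.16  22.  ]
 [579.43  40.91  22.  ]] [578.2  105.91  22.  ]
116.79990178524524 64.41962285982571
57.20706033407488 -25.701886595205206
116.32211632875978 -115.20249043248052
57.97522469551832 154.77441204063982
washer [578.24 105.84  33.  ]
a (412, 343) [567.14 110.62  60.  ] -0.557400985102929
a (407, 262) [567.15 110.64  36.79] -0.5298645625757789
a (412, 325) [567.22 110.78  55.1 ] -0.36923317852333515
a (412, 358) [567.08 110.48  63.97] -0.7101257950022385
a (417, 406) [567.21 110.75  76.06] -0.40533163274026396
b (412, 343) [566.58 110.83  60.85] -2.0813893041296567
b (407, 262) [566.6  110.85  37.72] -2.0539372758874808
b (412, 325) [566.67 111.    55.97] -1.8937981987348158
b (412, 358) [566.52 110.69  64.82] -2.2336460393863313
b (417, 406) [566.65 110.97  76.87] -1.929786017547707
w (412, 343) [567.21 110.59  59.89] -0.5000999064436081
w (407, 262) [567.22 110.61  36.68] -0.4725533246336315
w (412, 325) [567.29 110.76  54.99] -0.31186267726696604
w (412, 358) [567.14 110.45  63.87] -0.6528810626070236
w (417, 406) [567.28 110.73  75.97] -0.347974449641199
```

>>> play_rows(
  commands=[
    {"tx": -1,"ty": 0.4,"tz": 0,"ax": 0,"ay": 0,"az": -0.35,"claw": 1},
    {"tx": -1,"ty": 0.4,"tz": 0,"ax": 0,"ay": 0,"az": -0.35,"claw": 1},
    {"tx": -1,"ty": 0.4,"tz": 0,"ax": 0,"ay": 0,"az": -0.35,"claw": 1},
    {"tx": -1,"ty": 0.3,"tz": 0,"ax": 0,"ay": 0,"az": -0.35,"claw": 1},
    {"tx": -1,"ty": 0.3,"tz": 0,"ax": 0,"ay": 0,"az": -0.35,"claw": 1},
    {"tx": -1,"ty": 0.2,"tz": 0,"ax": 0,"ay": 0,"az": -0.35,"claw": 1},
    {"tx": -1,"ty": 0.1,"tz": 0,"ax": 0,"ay": 0,"az": -0.35,"claw": 1},
    {"tx": -1,"ty": 0,"tz": 0,"ax": 0,"ay": 0,"az": -0.35,"claw": 1},
    {"tx": -1,"ty": 0,"tz": 0,"ax": 0,"ay": 0,"az": -0.35,"claw": 1},
    {"tx": -1,"ty": 0,"tz": 0,"ax": 0,"ay": 0,"az": -0.35,"claw": 1},
    {"tx": -1,"ty": 0,"tz": 0,"ax": 0,"ay": 0,"az": -0.35,"claw": 1},
    {"tx": -1,"ty": 0,"tz": 0,"ax": 0,"ay": 0,"az": -0.35,"claw": 1},
  ],
)

```text
time: 3.12
tcp_pos: [447.2, -87.9, 166.0]
tcp_rot: [0.693, 0.721, 0.002, -0.0]
contact_force: [-0.1, -0.4, 0.2]
finger_gap: 94.0
```

>>> play_rows(
  commands=[
    {"tx": -1,"ty": -0.2,"tz": 0.2,"ax": 0,"ay": 0,"az": 0.2,"claw": 1},
    {"tx": -1,"ty": -0.3,"tz": 0.3,"ax": 0,"ay": 0,"az": 0.2,"claw": 1},
    {"tx": -1,"ty": -0.3,"tz": 0.3,"ax": 0,"ay": 0,"az": 0.2,"claw": 1},
    {"tx": -1,"ty": -0.3,"tz": 0.3,"ax": 0,"ay": 0,"az": 0.1,"claw": 1},
    {"tx": -1,"ty": -0.3,"tz": 0.3,"ax": 0,"ay": 0,"az": 0,"claw": 1},
    {"tx": -0.8,"ty": -0.2,"tz": 0.3,"ax": 0,"ay": 0,"az": 0,"claw": 1},
    {"tx": -0.4,"ty": 0,"tz": 0,"ax": 0,"ay": 0,"az": 0,"claw": 1},
    {"tx": 0,"ty": 0,"tz": 0,"ax": 0,"ay": 0,"az": 0,"claw": 1},
  ],
)

```text
time: 3.78
tcp_pos: [420.3, -209.7, 133.7]
tcp_rot: [0.712, 0.702, 0.006, 0.001]
contact_force: [0.5, -0.1, -0.6]
finger_gap: 93.9
```

Run:
```python
from h import *
snap('wrist','w2')
o=bot.get_obs();print(o['tcp_pos'],o['tcp_rot'],o['contact_force'])
```

```text
[ 420.33283309 -208.89942869  133.66075966] [0.71224639 0.70190363 0.00597797 0.00079296] [-0.49071243  0.46493333 -0.79362834]
```

View pics/w2.png

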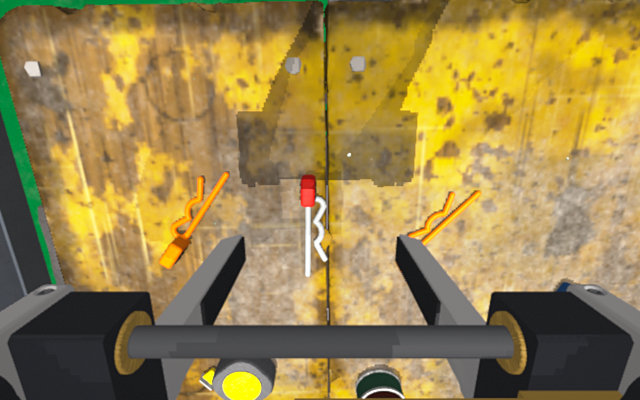

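Run:
```python
from h import *
a=cv2.imread('pics/w2.png')
cv2.imwrite('pics/c6.png',cv2.resize(a[170:285,280:355],(450,690),interpolation=cv2.INTER_CUBIC)[:600])
```

```text
(no output)
```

View pics/c6.png

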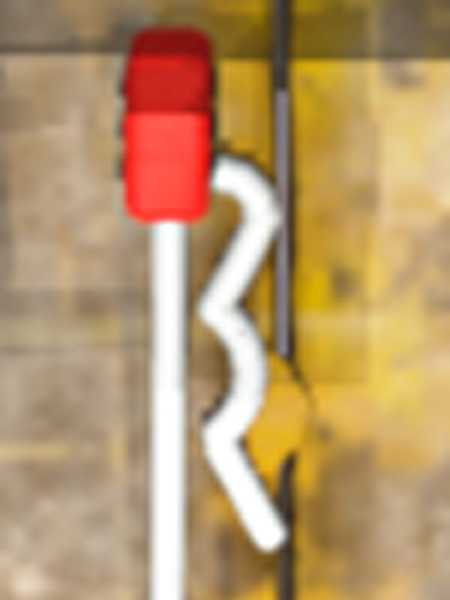

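Run:
```python
from h import *
np.set_printoptions(precision=2,suppress=True)
m=lambda p:((p[0]+.5)/6-.5+280,(p[1]+.5)/6-.5+170)
H=[plane('w2',*m(p),26) for p in [(127,113),(213,113),(208,220),(127,220)]]
print(np.array(H),np.mean(H,0))
l0=plane('w2',*m((169,225)),3);l1=plane('w2',*m((168,590)),3)
print(l0,l1,np.degrees(np.arctan2(*(l1-l0)[1::-1])))
print(plane('w2',307.5,276.5,3))
```

```text
[[ 408.37 -227.66   26.  ]
 [ 408.59 -214.16   26.  ]
 [ 426.19 -215.3    26.  ]
 [ 425.97 -228.24   26.  ]] [ 417.28 -221.34   26.  ]
[ 434.18 -222.47    3.  ] [ 504.44 -224.49    3.  ] -1.6517778738917368
[ 515.07 -224.87    3.  ]
```

```bash
cat >> h.py <<'E'
from scipy.spatial.transform import Rotation as Ro
def goto(x,y,z,yaw):
    """delta in tool units to target; yaw=direction of tool y (deg), tool z down"""
    o=bot.get_obs(); R0=Ro.from_quat(o['tcp_rot'])
    th=np.radians(yaw); ty=np.array([np.cos(th),np.sin(th),0]); tz=np.array([0,0,-1.]); tx=np.cross(ty,tz)
    R1=Ro.from_matrix(np.column_stack([tx,ty,tz]))
    d=R0.inv().apply(np.array([x,y,z])-o['tcp_pos'])/20; r=(R0.inv()*R1).as_rotvec()/0.1
    Y=R0.as_matrix(); print('t',round(o['time'],2),'pos',o['tcp_pos'].round(2),'yaw',np.degrees(np.arctan2(Y[1,1],Y[0,1])).round(2),'tz',Y[:,2].round(4),'F',o['contact_force'].round(2),'gap',round(o['finger_gap'],1))
    print('total t',d.round(3),'a',r.round(3))
E
python3 -c "
from h import *
goto(413,-221.5,40,-1.6)"
```

```text
t 3.83 pos [ 420.33 -208.9   133.66] yaw -0.84 tz [ 0.0096  0.0073 -0.9999] F [-0.49  0.46 -0.79] gap 94.3
total t [-0.67  -0.402  4.675] a [ 0.095 -0.075  0.133]
```

>>> play_rows(
  commands=[
    {"tx": -0.15,"ty": -0.1,"tz": 0.8,"ax": 0.05,"ay": -0.04,"az": 0.07,"claw": 0.6},
    {"tx": -0.2,"ty": -0.1,"tz": 0.9,"ax": 0.05,"ay": -0.04,"az": 0.06,"claw": 0.6},
    {"tx": -0.2,"ty": -0.1,"tz": 0.9,"ax": 0,"ay": 0,"az": 0,"claw": 0.6},
    {"tx": -0.1,"ty": -0.1,"tz": 0.9,"ax": 0,"ay": 0,"az": 0,"claw": 0.6},
    {"tx": 0,"ty": 0,"tz": 0.8,"ax": 0,"ay": 0,"az": 0,"claw": 0.6},
    {"tx": 0,"ty": 0,"tz": 0,"ax": 0,"ay": 0,"az": 0,"claw": 0.6},
    {"tx": 0,"ty": 0,"tz": 0,"ax": 0,"ay": 0,"az": 0,"claw": 0.6},
  ],
)

```text
time: 4.42
tcp_pos: [420.2, -211.5, 47.8]
tcp_rot: [0.712, 0.702, 0.003, 0.001]
contact_force: [-0.6, 0.8, -0.2]
finger_gap: 56.7
```

```bash
python3 -c "
from h import *
goto(413,-221.5,3,-1.6)
snap('wrist','w3')"
```

```text
t 4.42 pos [ 420.17 -211.55   47.76] yaw -0.86 tz [ 0.0054  0.0029 -1.    ] F [-0.6   0.8  -0.16] gap 56.7
total t [-0.51  -0.363  2.234] a [ 0.053 -0.03   0.129]
```

View pics/w3.png

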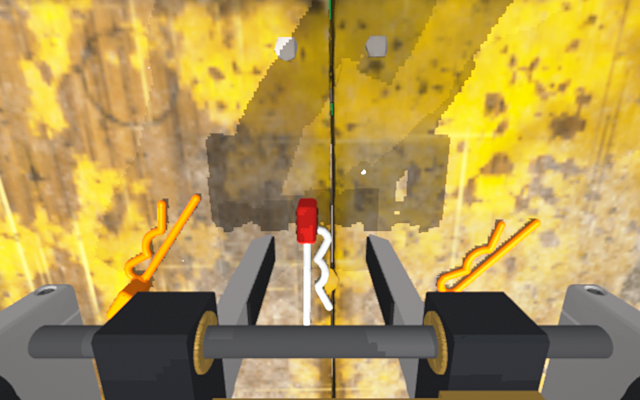

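>>> play_rows(
  commands=[
    {"tx": -0.6,"ty": -0.45,"tz": 0,"ax": 0.06,"ay": -0.03,"az": 0.15,"claw": 0.4},
    {"tx": -0.1,"ty": -0.05,"tz": 0,"ax": 0,"ay": 0,"az": 0,"claw": 0.4},
    {"tx": 0,"ty": 0,"tz": 0,"ax": 0,"ay": 0,"az": 0,"claw": 0.4},
  ],
)

```text
time: 4.72
tcp_pos: [411.5, -225.1, 50.4]
tcp_rot: [0.717, 0.697, 0.001, 0.001]
contact_force: [-1.2, 0.6, -0.5]
finger_gap: 40.1
```

```bash
python3 -c "
from h import *
goto(413,-221.5,3,-1.6)"
```

```text
t 4.72 pos [ 411.54 -225.12   50.44] yaw -1.61 tz [ 0.0027  0.     -1.    ] F [-1.15  0.57 -0.51] gap 40.1
total t [0.183 0.061 2.372] a [ 0.027 -0.001 -0.002]
```

>>> play_rows(
  commands=[
    {"tx": 0.15,"ty": 0.05,"tz": 0.6,"ax": 0.02,"ay": 0,"az": 0,"claw": 0.4},
    {"tx": 0,"ty": 0,"tz": 0.6,"ax": 0,"ay": 0,"az": 0,"claw": 0.4},
    {"tx": 0,"ty": 0,"tz": 0.4,"ax": 0,"ay": 0,"az": 0,"claw": 0.4},
    {"tx": 0,"ty": 0,"tz": 0,"ax": 0,"ay": 0,"az": 0,"claw": 0.4},
  ],
)

```text
time: 5.05
tcp_pos: [414.9, -221.8, 18.3]
tcp_rot: [0.717, 0.697, 0.002, 0.002]
contact_force: [-1.0, 0.1, 0.9]
finger_gap: 37.6
```

```bash
python3 -c "
from h import *
goto(413,-221.5,3,-1.6)"
```

```text
t 5.05 pos [ 414.85 -221.84   18.34] yaw -1.62 tz [ 5.7e-03 -1.0e-04 -1.0e+00] F [-1.    0.06  0.91] gap 37.6
total t [ 0.015 -0.098  0.766] a [ 0.057 -0.001 -0.004]
```

>>> play_rows(
  commands=[
    {"tx": 0,"ty": -0.1,"tz": 0.4,"ax": 0.06,"ay": 0,"az": 0,"claw": 0.4},
    {"tx": 0,"ty": 0,"tz": 0.25,"ax": 0,"ay": 0,"az": 0,"claw": 0.4},
    {"tx": 0,"ty": 0,"tz": 0.0,"ax": 0,"ay": 0,"az": 0,"claw": 0.4},
  ],
)

```text
time: 5.3
tcp_pos: [412.7, -221.6, 4.0]
tcp_rot: [0.717, 0.697, -0.0, -0.001]
contact_force: [-0.1, 0.2, -0.4]
finger_gap: 37.6
```

```bash
python3 -c "
from h import *
goto(413,-221.5,3,-1.6)
snap('wrist','w4')"
```

```text
t 5.3 pos [ 412.73 -221.59    3.99] yaw -1.62 tz [-1.4e-03  3.0e-04 -1.0e+00] F [-0.06  0.23 -0.43] gap 37.6
total t [0.005 0.013 0.05 ] a [-0.014 -0.003 -0.004]
```

View pics/w4.png

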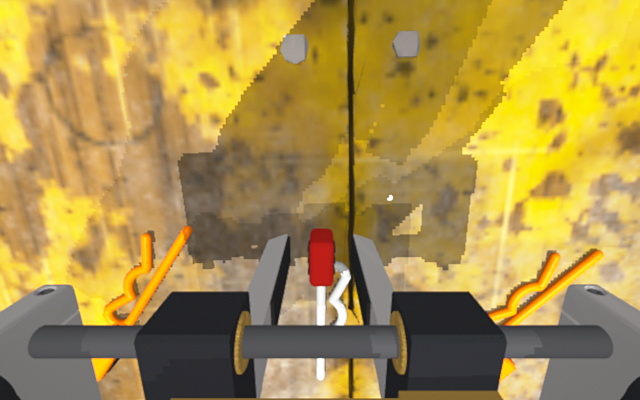

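>>> play_rows(
  commands=[
    {"tx": 0,"ty": 0,"tz": 0.04,"ax": 0,"ay": 0,"az": 0,"claw": 0},
    {"tx": 0,"ty": 0,"tz": 0,"ax": 0,"ay": 0,"az": 0,"claw": 0},
    {"tx": 0,"ty": 0,"tz": 0,"ax": 0,"ay": 0,"az": 0,"claw": 0},
    {"tx": 0,"ty": 0,"tz": 0,"ax": 0,"ay": 0,"az": 0,"claw": 0},
    {"tx": 0,"ty": 0,"tz": 0,"ax": 0,"ay": 0,"az": 0,"claw": 0},
    {"tx": 0,"ty": 0,"tz": 0,"ax": 0,"ay": 0,"az": 0,"claw": 0},
  ],
  squeeze=60,
)

```text
time: 5.85
tcp_pos: [413.2, -221.9, 4.3]
tcp_rot: [0.717, 0.697, -0.0, -0.0]
contact_force: [-0.3, -0.4, -0.3]
finger_gap: 13.6
```

```bash
python3 -c "
from h import *
goto(413,-221.5,3,-1.6)"
```

```text
t 5.85 pos [ 413.23 -221.89    4.26] yaw -1.64 tz [-2.e-04  0.e+00 -1.e+00] F [-0.26 -0.4  -0.31] gap 13.6
total t [ 0.019 -0.012  0.063] a [-0.002 -0.    -0.007]
```

>>> play_rows(
  commands=[
    {"tx": 0,"ty": 0,"tz": -0.5,"ax": 0,"ay": 0,"az": 0,"claw": 0},
    {"tx": 0,"ty": 0,"tz": -0.9,"ax": 0,"ay": 0,"az": 0,"claw": 0},
    {"tx": 0,"ty": 0,"tz": -0.9,"ax": 0,"ay": 0,"az": 0,"claw": 0},
    {"tx": 0,"ty": 0,"tz": -0.9,"ax": 0,"ay": 0,"az": 0,"claw": 0},
    {"tx": 0.4,"ty": 0.2,"tz": -0.9,"ax": 0,"ay": 0,"az": 0,"claw": 0},
    {"tx": 0.8,"ty": 0.4,"tz": -0.8,"ax": 0,"ay": 0,"az": 0.3,"claw": 0},
    {"tx": 0.9,"ty": 0.3,"tz": -0.5,"ax": 0,"ay": 0,"az": 0.4,"claw": 0},
    {"tx": 0.9,"ty": 0.3,"tz": -0.2,"ax": 0,"ay": 0,"az": 0.4,"claw": 0},
    {"tx": 0.9,"ty": 0.3,"tz": 0,"ax": 0,"ay": 0,"az": 0.4,"claw": 0},
    {"tx": 0.9,"ty": 0.3,"tz": 0,"ax": 0,"ay": 0,"az": 0.4,"claw": 0},
    {"tx": 0.9,"ty": 0.2,"tz": 0,"ax": 0,"ay": 0,"az": 0.4,"claw": 0},
  ],
)

```text
time: 6.77
tcp_pos: [465.3, -113.7, 128.8]
tcp_rot: [0.799, 0.602, 0.001, -0.0]
contact_force: [1.4, -1.0, -1.0]
finger_gap: 13.7
```

```bash
python3 -c "
from h import *
goto(578,106.5,100,-25.5)"
```

```text
t 6.77 pos [ 465.33 -113.68  128.85] yaw -15.98 tz [ 0.0013  0.0015 -1.    ] F [ 1.41 -1.03 -1.05] gap 13.7
total t [12.132  2.385  1.466] a [ 0.007 -0.018  1.662]
```

>>> play_rows(
  commands=[
    {"tx": 1,"ty": 0.2,"tz": 0,"ax": 0,"ay": 0,"az": 0.3,"claw": 0},
    {"tx": 1,"ty": 0.2,"tz": 0,"ax": 0,"ay": 0,"az": 0.3,"claw": 0},
    {"tx": 1,"ty": 0.2,"tz": 0,"ax": 0,"ay": 0,"az": 0.3,"claw": 0},
    {"tx": 1,"ty": 0.2,"tz": 0,"ax": 0,"ay": 0,"az": 0.2,"claw": 0},
    {"tx": 1,"ty": 0.3,"tz": 0,"ax": 0,"ay": 0,"az": 0.2,"claw": 0},
    {"tx": 1,"ty": 0.3,"tz": 0,"ax": 0,"ay": 0,"az": 0.1,"claw": 0},
    {"tx": 1,"ty": 0.3,"tz": 0,"ax": 0,"ay": 0,"az": 0,"claw": 0},
    {"tx": 1,"ty": 0.3,"tz": 0,"ax": 0,"ay": 0,"az": 0,"claw": 0},
    {"tx": 1,"ty": 0.3,"tz": 0,"ax": 0,"ay": 0,"az": 0,"claw": 0},
    {"tx": 1,"ty": 0.2,"tz": 0,"ax": 0,"ay": 0,"az": 0,"claw": 0},
    {"tx": 0.5,"ty": 0.2,"tz": 0,"ax": 0,"ay": 0,"az": 0,"claw": 0},
    {"tx": 0,"ty": 0,"tz": 0,"ax": 0,"ay": 0,"az": 0,"claw": 0},
  ],
)

```text
time: 7.77
tcp_pos: [598.8, 72.0, 139.1]
tcp_rot: [0.841, 0.541, 0.003, -0.0]
contact_force: [-1.3, 0.0, -1.0]
finger_gap: 13.6
```

```bash
python3 -c "
from h import *
goto(578,106.5,100,-25.5)"
```

```text
t 7.77 pos [598.76  71.95 139.09] yaw -24.54 tz [ 0.0046  0.003  -1.    ] F [-1.33  0.02 -1.  ] gap 13.6
total t [ 1.131 -1.667  1.955] a [ 0.029 -0.046  0.168]
```

>>> play_rows(
  commands=[
    {"tx": 0.4,"ty": -0.6,"tz": 0.5,"ax": 0.03,"ay": -0.05,"az": 0.17,"claw": 0},
    {"tx": 0.4,"ty": -0.6,"tz": 0.6,"ax": 0,"ay": 0,"az": 0,"claw": 0},
    {"tx": 0.3,"ty": -0.45,"tz": 0.6,"ax": 0,"ay": 0,"az": 0,"claw": 0},
    {"tx": 0,"ty": 0,"tz": 0,"ax": 0,"ay": 0,"az": 0,"claw": 0},
    {"tx": 0,"ty": 0,"tz": 0,"ax": 0,"ay": 0,"az": 0,"claw": 0},
  ],
)

```text
time: 8.18
tcp_pos: [576.3, 101.2, 106.6]
tcp_rot: [0.847, 0.531, -0.0, 0.001]
contact_force: [0.3, 0.0, -0.1]
finger_gap: 13.6
```

```bash
python3 -c "
from h import *
goto(578,106.5,82,-25.5)
snap('side','s5')
s=cv2.imread('pics/s5.png')
cv2.imwrite('pics/c7.png',cv2.resize(s[110:220,270:390],(768,704)[:2],interpolation=cv2.INTER_CUBIC)[:600])
"
```

```text
t 8.18 pos [576.35 101.24 106.61] yaw -25.81 tz [ 5.0e-04 -2.6e-03 -1.0e+00] F [ 0.25  0.04 -0.07] gap 13.6
total t [ 0.275 -0.042  1.23 ] a [ 0.016  0.021 -0.054]
```

View pics/c7.png

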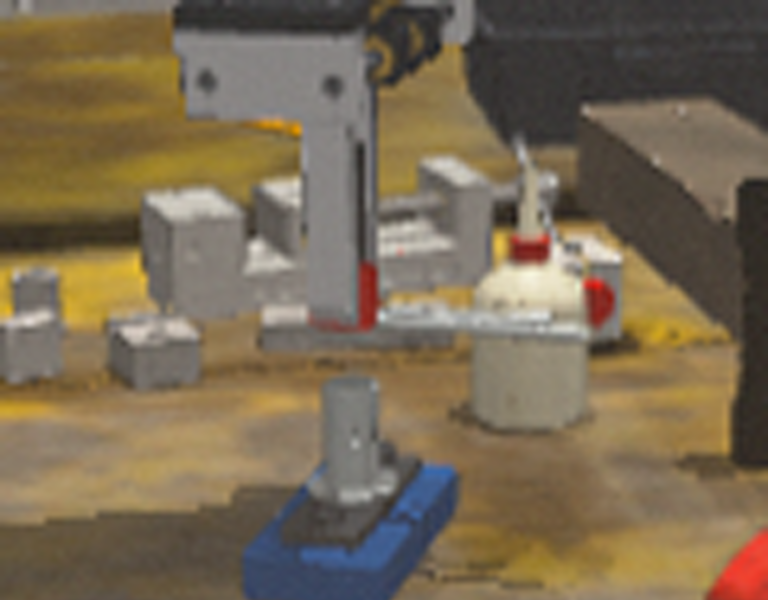

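>>> play_rows(
  commands=[
    {"tx": 0.25,"ty": -0.05,"tz": 0.5,"ax": 0,"ay": 0,"az": -0.05,"claw": 0},
    {"tx": 0,"ty": 0,"tz": 0.4,"ax": 0,"ay": 0,"az": 0,"claw": 0},
    {"tx": 0,"ty": 0,"tz": 0,"ax": 0,"ay": 0,"az": 0,"claw": 0},
    {"tx": 0,"ty": 0,"tz": 0,"ax": 0,"ay": 0,"az": 0,"claw": 0},
  ],
)

```text
time: 8.57
tcp_pos: [579.3, 103.7, 89.0]
tcp_rot: [0.847, 0.532, 0.001, 0.002]
contact_force: [0.2, 0.4, -0.7]
finger_gap: 13.8
```

```bash
python3 -c "
from h import *
goto(578,106.5,82,-25.5)
"
```

```text
t 8.57 pos [579.25 103.66  88.97] yaw -25.67 tz [ 0.003  -0.0021 -1.    ] F [ 0.24  0.42 -0.7 ] gap 13.8
total t [ 0.101 -0.119  0.348] a [ 0.036  0.006 -0.03 ]
```

>>> play_rows(
  commands=[
    {"tx": 0.1,"ty": -0.1,"tz": 0.2,"ax": 0.04,"ay": 0,"az": 0,"claw": 0},
    {"tx": 0,"ty": 0,"tz": 0.08,"ax": 0,"ay": 0,"az": 0,"claw": 0},
    {"tx": 0,"ty": 0,"tz": 0.05,"ax": 0,"ay": 0,"az": 0,"claw": 0},
  ],
)

```text
time: 8.82
tcp_pos: [578.7, 105.7, 82.1]
tcp_rot: [0.847, 0.532, -0.0, 0.0]
contact_force: [-0.4, -0.5, -0.3]
finger_gap: 13.4
```

```bash
python3 -c "
from h import *
goto(578,106.5,82,-25.5)
"
```

```text
t 8.82 pos [578.72 105.7   82.05] yaw -25.74 tz [-6.e-04 -4.e-04 -1.e+00] F [-0.44 -0.51 -0.28] gap 13.4
total t [ 0.021 -0.05   0.003] a [-0.004  0.006 -0.041]
```

>>> play_rows(
  commands=[
    {"tx": 0,"ty": 0,"tz": 0.05,"ax": 0,"ay": 0,"az": 0,"claw": 0},
    {"tx": 0,"ty": 0,"tz": 0.05,"ax": 0,"ay": 0,"az": 0,"claw": 0},
  ],
)

```text
time: 8.98
tcp_pos: [578.8, 105.8, 81.4]
tcp_rot: [0.847, 0.532, -0.0, -0.001]
contact_force: [-12.8, -1.1, 35.2]
finger_gap: 13.8
```

```bash
python3 -c "
from h import *
goto(578,106.5,82,-25.5)
"
```

```text
t 8.98 pos [578.84 105.77  81.39] yaw -25.75 tz [-1.e-03  8.e-04 -1.e+00] F [-12.79  -1.12  35.23] gap 13.8
total t [ 0.015 -0.054 -0.03 ] a [-0.012 -0.003 -0.043]
```

>>> play_rows(
  commands=[
    {"tx": 0,"ty": 0,"tz": -0.5,"ax": 0,"ay": 0,"az": 0,"claw": 0},
    {"tx": 0,"ty": -0.3,"tz": -0.4,"ax": 0,"ay": 0,"az": 0,"claw": 0},
    {"tx": 0,"ty": -1,"tz": 0,"ax": 0,"ay": 0,"az": 0,"claw": 0},
    {"tx": 0,"ty": -1,"tz": 0,"ax": 0,"ay": 0,"az": 0,"claw": 0},
    {"tx": 0,"ty": -1,"tz": 0,"ax": 0,"ay": 0,"az": 0,"claw": 0},
    {"tx": 0,"ty": -1,"tz": 0,"ax": 0,"ay": 0,"az": 0,"claw": 0},
    {"tx": 0,"ty": -1,"tz": 0,"ax": 0,"ay": 0,"az": 0,"claw": 0},
    {"tx": 0,"ty": -1,"tz": 0,"ax": 0,"ay": 0,"az": 0,"claw": 0},
    {"tx": 0,"ty": -0.3,"tz": 0,"ax": 0,"ay": 0,"az": 0,"claw": 0},
    {"tx": 0,"ty": 0,"tz": 0,"ax": 0,"ay": 0,"az": 0,"claw": 0},
  ],
)

```text
time: 9.82
tcp_pos: [454.2, 165.6, 103.3]
tcp_rot: [0.847, 0.531, 0.002, -0.001]
contact_force: [0.2, 0.3, -0.4]
finger_gap: 13.5
```

```bash
python3 -c "
from h import *
d=np.array([np.cos(np.radians(-25.6)),np.sin(np.radians(-25.6))])
p=np.array([578.2,106.5])-126*d; print(p)
goto(p[0],p[1],58.4,-25.6)
"
```

```text
[464.56910167 160.94280435]
t 9.82 pos [454.22 165.6  103.27] yaw -25.81 tz [ 0.0025  0.0034 -1.    ] F [ 0.17  0.25 -0.44] gap 13.5
total t [0.006 0.565 2.244] a [ 0.008 -0.041 -0.036]
```

>>> play_rows(
  commands=[
    {"tx": 0,"ty": 0,"tz": 0.6,"ax": 0,"ay": -0.05,"az": -0.03,"claw": 0},
    {"tx": 0,"ty": 0,"tz": 0.6,"ax": 0,"ay": 0,"az": 0,"claw": 0},
    {"tx": 0,"ty": 0,"tz": 0.6,"ax": 0,"ay": 0,"az": 0,"claw": 0},
    {"tx": 0,"ty": 0.1,"tz": 0.2,"ax": 0,"ay": 0,"az": 0,"claw": 0},
    {"tx": 0,"ty": 0,"tz": 0,"ax": 0,"ay": 0,"az": 0,"claw": 0},
    {"tx": 0,"ty": 0,"tz": 0,"ax": 0,"ay": 0,"az": 0,"claw": 0},
  ],
)

```text
time: 10.32
tcp_pos: [460.6, 163.6, 60.3]
tcp_rot: [0.846, 0.532, 0.001, 0.002]
contact_force: [0.2, 0.4, -0.8]
finger_gap: 13.3
```

```bash
python3 -c "
from h import *
goto(464.6,160.9,58.4,-25.6)
for n in ['wrist','top','side']: snap(n,n+'6')
s=cv2.imread('pics/side6.png');t=cv2.imread('pics/top6.png')
cv2.imwrite('pics/c8.png',np.hstack([cv2.resize(s[140:210,270:350],(480,420),interpolation=cv2.INTER_CUBIC),cv2.resize(t[155:225,225:275],(300,420),interpolation=cv2.INTER_CUBIC)]))
"
```

```text
t 10.32 pos [460.56 163.56  60.27] yaw -25.66 tz [ 0.0035 -0.0016 -1.    ] F [ 0.16  0.35 -0.81] gap 13.3
total t [-0.032  0.239  0.095] a [ 0.038 -0.001 -0.01 ]
```

View pics/c8.png

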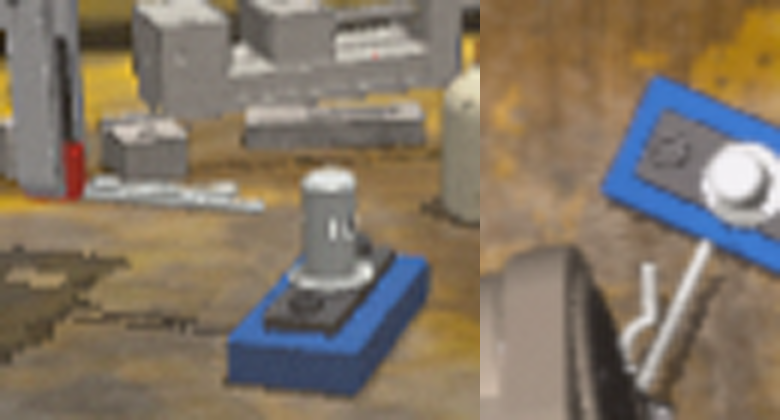

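View pics/wrist6.png

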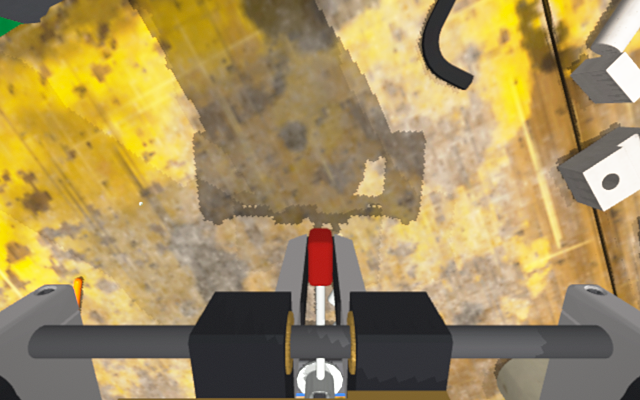

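```bash
python3 -c "
from h import *
s=cv2.imread('pics/wrist6.png')
cv2.imwrite('pics/c9.png',cv2.resize(s[280:400,280:360],(400,600),interpolation=cv2.INTER_CUBIC))
c,d=ray('wrist6',320,380);print(c,d)
for z in (57,77): print(z,proj('wrist6',[578.2,106.5,z]))
"
```

```text
[386.25113043 198.63124147 238.69714094] [ 0.64850014 -0.31211225 -0.69428634]
57 [320.27064004 406.09840511]
77 [320.26740875 432.40918619]
```

View pics/c9.png

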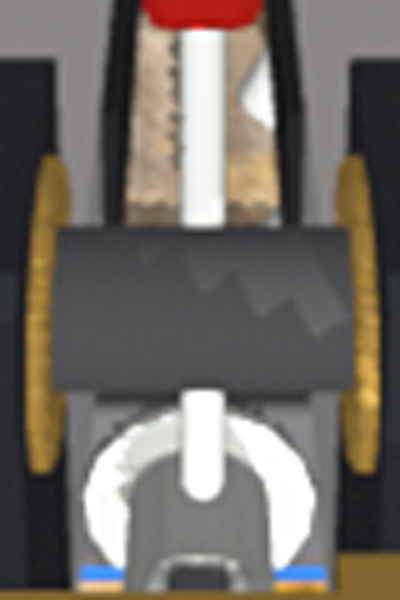

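```bash
python3 -c "
from h import *
d=np.array([np.cos(np.radians(-25.66)),np.sin(np.radians(-25.66)),0])
p=np.array([460.56,163.56,59.0]); 
for z in (57,58,59,60): print(z,proj('side6',[*(p+101*d)[:2],z]))
print((264+.5)/6-.5+270,(207+.5)/6-.5+140)
print('leg near handle',[proj('side6',[*(p+16*d)[:2],z]) for z in (58,59,60)], (88+.5)/6-.5+270,(192+.5)/6-.5+140)
"
```

```text
57 [313.46979139 175.6303077 ]
58 [313.45856627 175.27760908]
59 [313.4473331 174.9246577]
60 [313.43609189 174.57145328]
313.5833333333333 174.08333333333334
leg near handle [array([284.10910907, 172.82555634]), array([284.08786353, 172.47993121]), array([284.06660312, 172.13406404])] 284.25 171.58333333333334
```

>>> play_rows(
  commands=[
    {"tx": -0.03,"ty": 0.3,"tz": 0.1,"ax": 0.04,"ay": 0,"az": 0,"claw": 0},
    {"tx": 0,"ty": 0.25,"tz": 0,"ax": 0,"ay": 0,"az": 0,"claw": 0},
    {"tx": 0,"ty": 0,"tz": 0,"ax": 0,"ay": 0,"az": 0,"claw": 0},
    {"tx": 0,"ty": 0,"tz": 0,"ax": 0,"ay": 0,"az": 0,"claw": 0},
  ],
)

```text
time: 10.8
tcp_pos: [472.2, 158.7, 60.0]
tcp_rot: [0.846, 0.533, 0.002, -0.001]
contact_force: [-0.1, -0.8, -0.6]
finger_gap: 13.6
```

```bash
cat > g.py <<'E'
from h import *
d=np.array([np.cos(np.radians(-25.6)),np.sin(np.radians(-25.6))])
o=bot.get_obs(); P=np.array([578.2,106.5])
s=(P-o['tcp_pos'][:2])@d; print('to pin axis',s.round(2),'tip past axis',(101-s).round(2))
goto(*(P-d*48),58.4,-25.6)
E
python3 g.py
```

```text
to pin axis 118.17 tip past axis -17.17
t 10.8 pos [472.16 158.66  60.  ] yaw -25.61 tz [ 0.0021  0.0029 -1.    ] F [-0.05 -0.81 -0.63] gap 13.6
total t [-0.061  3.508  0.082] a [ 0.007 -0.035 -0.002]
```

>>> play_rows(
  commands=[
    {"tx": -0.06,"ty": 0,"tz": 0.08,"ax": 0,"ay": -0.035,"az": 0,"claw": 0},
    {"tx": 0,"ty": 0,"tz": 0,"ax": 0,"ay": 0,"az": 0,"claw": 0},
  ],
)

```text
time: 10.97
tcp_pos: [471.9, 157.4, 58.5]
tcp_rot: [0.846, 0.533, 0.0, 0.0]
contact_force: [0.4, 0.4, -0.9]
finger_gap: 13.6
```

```bash
python3 g.py
```

```text
to pin axis 117.84 tip past axis -16.84
t 10.97 pos [471.9  157.36  58.5 ] yaw -25.64 tz [ 9.e-04 -3.e-04 -1.e+00] F [ 0.35  0.44 -0.91] gap 13.6
total t [0.006 3.492 0.008] a [ 0.009 -0.001 -0.006]
```

Aligned. Advance in small steps.

>>> play_rows(
  commands=[
    {"tx": 0,"ty": 0.2,"tz": 0,"ax": 0,"ay": 0,"az": 0,"claw": 0},
    {"tx": 0,"ty": 0.15,"tz": 0,"ax": 0,"ay": 0,"az": 0,"claw": 0},
  ],
)

```text
time: 11.13
tcp_pos: [478.0, 154.6, 58.5]
tcp_rot: [0.846, 0.533, 0.0, 0.0]
contact_force: [-1.4, -0.5, -0.8]
finger_gap: 13.6
```

```bash
python3 g.py
```

```text
to pin axis 111.15 tip past axis -10.15
t 11.13 pos [477.98 154.57  58.49] yaw -25.58 tz [ 5.e-04 -1.e-04 -1.e+00] F [-1.38 -0.49 -0.84] gap 13.6
total t [-0.004  3.157  0.006] a [ 0.005 -0.001  0.003]
```

>>> play_rows(
  commands=[
    {"tx": 0,"ty": 0.15,"tz": 0,"ax": 0,"ay": 0,"az": 0,"claw": 0},
    {"tx": 0,"ty": 0.15,"tz": 0,"ax": 0,"ay": 0,"az": 0,"claw": 0},
  ],
)

```text
time: 11.3
tcp_pos: [484.0, 151.8, 58.5]
tcp_rot: [0.846, 0.533, 0.0, 0.0]
contact_force: [-1.1, 0.2, -0.5]
finger_gap: 13.6
```

```bash
python3 g.py
```

```text
to pin axis 104.55 tip past axis -3.55
t 11.3 pos [483.99 151.85  58.54] yaw -25.56 tz [ 6.e-04 -0.e+00 -1.e+00] F [-1.11  0.23 -0.51] gap 13.6
total t [-0.011  2.828  0.009] a [ 0.005 -0.002  0.006]
```

Tip is 8 mm inside the hole with no resistance. Continue through.

>>> play_rows(
  commands=[
    {"tx": 0,"ty": 0.2,"tz": 0,"ax": 0,"ay": 0,"az": 0,"claw": 0},
    {"tx": 0,"ty": 0.2,"tz": 0,"ax": 0,"ay": 0,"az": 0,"claw": 0},
    {"tx": 0,"ty": 0.2,"tz": 0,"ax": 0,"ay": 0,"az": 0,"claw": 0},
  ],
)

```text
time: 11.55
tcp_pos: [495.9, 146.1, 58.5]
tcp_rot: [0.846, 0.533, 0.0, 0.0]
contact_force: [-0.3, 0.4, -1.2]
finger_gap: 13.8
```

```bash
python3 g.py
```

```text
to pin axis 91.29 tip past axis 9.71
t 11.55 pos [495.95 146.11  58.53] yaw -25.56 tz [ 5.e-04 -1.e-04 -1.e+00] F [-0.27  0.37 -1.23] gap 13.8
total t [-0.011  2.165  0.008] a [ 0.005 -0.002  0.007]
```

>>> play_rows(
  commands=[
    {"tx": 0,"ty": 0.2,"tz": 0,"ax": 0,"ay": 0,"az": 0,"claw": 0},
    {"tx": 0,"ty": 0.2,"tz": 0,"ax": 0,"ay": 0,"az": 0,"claw": 0},
    {"tx": 0,"ty": 0.15,"tz": 0,"ax": 0,"ay": 0,"az": 0,"claw": 0},
  ],
)

```text
time: 11.8
tcp_pos: [507.4, 140.5, 58.5]
tcp_rot: [0.846, 0.533, 0.0, 0.0]
contact_force: [0.5, 0.6, -0.4]
finger_gap: 13.5
```

```bash
python3 g.py
```

```text
to pin axis 78.59 tip past axis 22.41
t 11.8 pos [507.37 140.54  58.52] yaw -25.58 tz [ 7.e-04 -2.e-04 -1.e+00] F [ 0.45  0.56 -0.45] gap 13.5
total t [-0.005  1.529  0.007] a [ 0.007 -0.001  0.003]
```

>>> play_rows(
  commands=[
    {"tx": 0,"ty": 0.2,"tz": 0,"ax": 0,"ay": 0,"az": 0,"claw": 0},
    {"tx": 0,"ty": 0.2,"tz": 0,"ax": 0,"ay": 0,"az": 0,"claw": 0},
  ],
)

```text
time: 11.97
tcp_pos: [514.8, 137.2, 58.4]
tcp_rot: [0.846, 0.533, -0.0, -0.0]
contact_force: [-4.4, 5.6, -0.7]
finger_gap: 13.7
```

```bash
python3 g.py
```

```text
to pin axis 70.4 tip past axis 30.6
t 11.97 pos [514.84 137.18  58.39] yaw -25.56 tz [-1.e-04  2.e-04 -1.e+00] F [-4.39  5.57 -0.72] gap 13.7
total t [-0.016  1.12  -0.   ] a [-0.002 -0.001  0.008]
```

>>> play_rows(
  commands=[
    {"tx": 0,"ty": 0.2,"tz": 0,"ax": 0,"ay": 0,"az": 0,"claw": 0},
    {"tx": 0,"ty": 0.2,"tz": 0,"ax": 0,"ay": 0,"az": 0,"claw": 0},
  ],
)

```text
time: 12.13
tcp_pos: [521.1, 135.1, 58.0]
tcp_rot: [0.845, 0.534, -0.001, -0.002]
contact_force: [-7.3, 5.9, -0.3]
finger_gap: 13.7
```

```bash
python3 g.py
```

```text
to pin axis 63.88 tip past axis 37.12
t 12.13 pos [521.05 135.07  57.97] yaw -25.45 tz [-0.0035  0.0016 -1.    ] F [-7.31  5.91 -0.25] gap 13.7
total t [-0.056  0.794 -0.024] a [-0.038  0.001  0.026]
```

>>> play_rows(
  commands=[
    {"tx": -0.05,"ty": 0.2,"tz": -0.02,"ax": -0.04,"ay": 0,"az": 0.02,"claw": 0},
    {"tx": -0.02,"ty": 0.2,"tz": 0,"ax": -0.02,"ay": 0,"az": 0,"claw": 0},
  ],
)

```text
time: 12.3
tcp_pos: [526.8, 132.1, 57.9]
tcp_rot: [0.845, 0.534, -0.0, -0.0]
contact_force: [-1.4, 4.4, -1.1]
finger_gap: 13.4
```

```bash
python3 g.py
```

```text
to pin axis 57.36 tip past axis 43.64
t 12.3 pos [526.85 132.08  57.87] yaw -25.43 tz [-9.e-04  6.e-04 -1.e+00] F [-1.37  4.36 -1.08] gap 13.4
total t [-0.045  0.468 -0.027] a [-0.011 -0.001  0.03 ]
```

>>> play_rows(
  commands=[
    {"tx": -0.04,"ty": 0.2,"tz": -0.02,"ax": -0.01,"ay": 0,"az": 0.02,"claw": 0},
    {"tx": 0,"ty": 0.12,"tz": 0,"ax": 0,"ay": 0,"az": 0,"claw": 0},
  ],
)

```text
time: 12.47
tcp_pos: [533.1, 129.5, 58.3]
tcp_rot: [0.846, 0.534, 0.0, -0.0]
contact_force: [0.4, 1.0, 1.4]
finger_gap: 13.5
```

```bash
python3 g.py
```

```text
to pin axis 50.65 tip past axis 50.35
t 12.47 pos [533.07 129.54  58.32] yaw -25.46 tz [ 3.0e-04  1.2e-03 -1.0e+00] F [0.39 0.96 1.41] gap 13.5
total t [-0.064  0.133 -0.004] a [-0.002 -0.012  0.024]
```

>>> play_rows(
  commands=[
    {"tx": -0.03,"ty": 0.1,"tz": 0,"ax": 0,"ay": 0,"az": 0.02,"claw": 0},
    {"tx": 0,"ty": 0,"tz": 0,"ax": 0,"ay": 0,"az": 0,"claw": 0},
  ],
)

```text
time: 12.63
tcp_pos: [535.7, 127.6, 58.4]
tcp_rot: [0.846, 0.533, 0.001, -0.0]
contact_force: [0.2, 0.5, -0.9]
finger_gap: 13.0
```

```bash
python3 g.py; python3 -c "
from h import *
for n in ['wrist','top','side']: snap(n,n+'7')
s=cv2.imread('pics/side7.png');t=cv2.imread('pics/top7.png');w=cv2.imread('pics/wrist7.png')
cv2.imwrite('pics/c10.png',np.hstack([cv2.resize(s[140:210,280:360],(480,420),interpolation=cv2.INTER_CUBIC),cv2.resize(t[155:225,245:295],(300,420),interpolation=cv2.INTER_CUBIC)]))
"
```

```text
to pin axis 47.44 tip past axis 53.56
t 12.63 pos [535.7  127.58  58.44] yaw -25.6 tz [ 0.0012  0.001  -1.    ] F [ 0.16  0.48 -0.87] gap 13.0
total t [-0.033 -0.028  0.002] a [ 0.007 -0.014 -0.001]
```

View pics/c10.png

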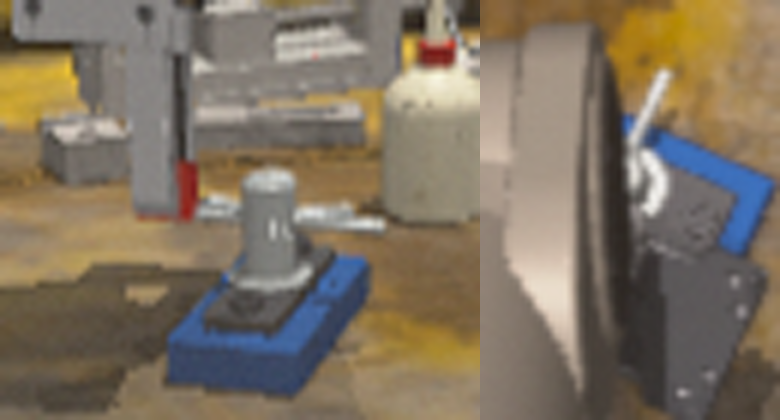

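View pics/wrist7.png

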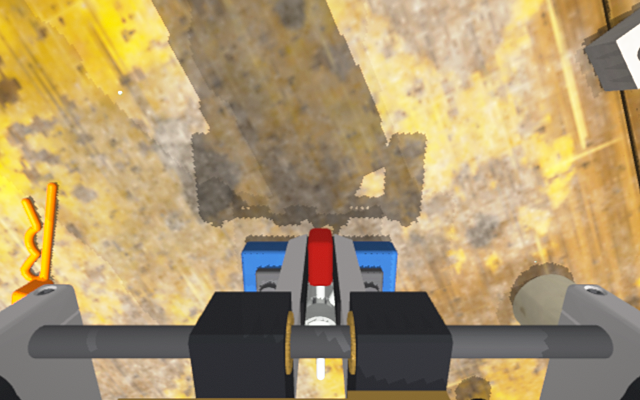

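>>> play_rows(
  commands=[
    {"tx": -0.03,"ty": 0.06,"tz": 0,"ax": 0,"ay": 0,"az": 0,"claw": 0},
  ],
)

```text
time: 12.87
tcp_pos: [536.0, 126.9, 58.4]
tcp_rot: [0.846, 0.533, 0.001, -0.0]
contact_force: [-4.0, 5.5, 1.3]
finger_gap: 13.6
```

```bash
python3 g.py
```

```text
to pin axis 46.86 tip past axis 54.14
t 12.87 pos [535.99 126.87  58.38] yaw -25.58 tz [ 9.0e-04  1.1e-03 -1.0e+00] F [-3.97  5.46  1.31] gap 13.6
total t [-0.007 -0.057 -0.001] a [ 0.003 -0.014  0.003]
```

>>> play_rows(
  commands=[
    {"tx": 0,"ty": -0.04,"tz": 0,"ax": 0,"ay": 0,"az": 0,"claw": 0},
    {"tx": 0,"ty": 0,"tz": 0,"ax": 0,"ay": 0,"az": 0,"claw": 0},
  ],
)

```text
time: 13.03
tcp_pos: [535.6, 127.4, 58.5]
tcp_rot: [0.846, 0.533, 0.001, -0.0]
contact_force: [1.0, 1.5, -0.4]
finger_gap: 13.8
```

```bash
python3 g.py
```

```text
to pin axis 47.46 tip past axis 53.54
t 13.03 pos [535.57 127.36  58.52] yaw -25.58 tz [ 0.0016  0.0014 -1.    ] F [ 0.97  1.54 -0.42] gap 13.8
total t [-0.019 -0.027  0.006] a [ 0.008 -0.02   0.004]
```

Force is near zero at home. Open and rise.

>>> play_rows(
  commands=[
    {"tx": 0,"ty": 0,"tz": 0,"ax": 0,"ay": 0,"az": 0,"claw": 0.4},
    {"tx": 0,"ty": 0,"tz": 0,"ax": 0,"ay": 0,"az": 0,"claw": 0.4},
    {"tx": 0,"ty": 0,"tz": 0,"ax": 0,"ay": 0,"az": 0,"claw": 0.4},
    {"tx": 0,"ty": 0,"tz": 0,"ax": 0,"ay": 0,"az": 0,"claw": 0.4},
  ],
)

```text
time: 13.37
tcp_pos: [534.7, 127.0, 58.4]
tcp_rot: [0.846, 0.533, 0.0, -0.0]
contact_force: [-0.3, -0.3, -0.1]
finger_gap: 35.8
```

>>> play_rows(
  commands=[
    {"tx": 0,"ty": 0,"tz": -0.4,"ax": 0,"ay": 0,"az": 0,"claw": 0.4},
    {"tx": 0,"ty": 0,"tz": -0.8,"ax": 0,"ay": 0,"az": 0,"claw": 0.4},
    {"tx": 0,"ty": 0,"tz": -0.9,"ax": 0,"ay": 0,"az": 0,"claw": 0.4},
    {"tx": 0,"ty": -0.5,"tz": -0.9,"ax": 0,"ay": 0,"az": 0,"claw": 0.4},
    {"tx": 0,"ty": -0.8,"tz": -0.9,"ax": 0,"ay": 0,"az": 0,"claw": 0.4},
    {"tx": 0,"ty": -0.8,"tz": -0.9,"ax": 0,"ay": 0,"az": 0,"claw": 0.4},
    {"tx": 0,"ty": -0.8,"tz": -0.5,"ax": 0,"ay": 0,"az": 0,"claw": 0.4},
    {"tx": 0,"ty": -0.5,"tz": 0,"ax": 0,"ay": 0,"az": 0,"claw": 0.4},
    {"tx": 0,"ty": 0,"tz": 0,"ax": 0,"ay": 0,"az": 0,"claw": 0.4},
  ],
)

```text
time: 14.12
tcp_pos: [470.7, 154.7, 172.3]
tcp_rot: [0.847, 0.531, -0.001, -0.0]
contact_force: [0.8, 0.3, -0.2]
finger_gap: 37.8
```

```bash
python3 g.py; python3 -c "
from h import *
for n in ['wrist','top','side']: snap(n,n+'8')
s=cv2.imread('pics/side8.png');t=cv2.imread('pics/top8.png');w=cv2.imread('pics/wrist8.png')
cv2.imwrite('pics/c11.png',np.hstack([cv2.resize(s[140:210,280:360],(480,420),interpolation=cv2.INTER_CUBIC),cv2.resize(t[155:225,245:295],(300,420),interpolation=cv2.INTER_CUBIC)]))
"
```

```text
to pin axis 117.8 tip past axis -16.8
t 14.12 pos [470.69 154.73 172.27] yaw -25.86 tz [-1.9e-03 -4.0e-04 -1.0e+00] F [ 0.83  0.29 -0.2 ] gap 37.8
total t [0.17  3.498 5.688] a [-0.016  0.012 -0.045]
```

View pics/c11.png

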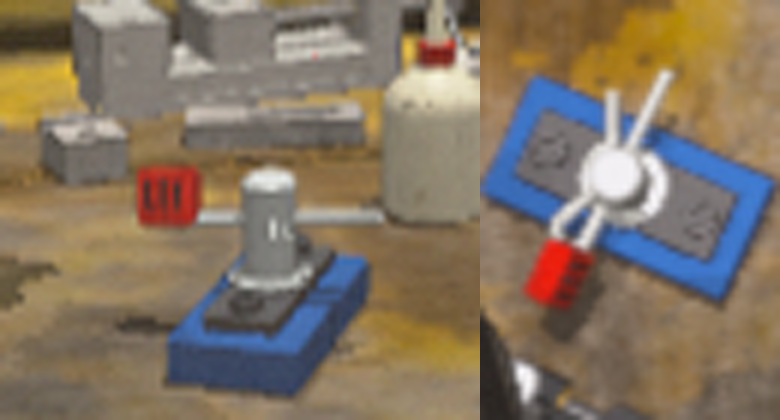

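View pics/wrist8.png

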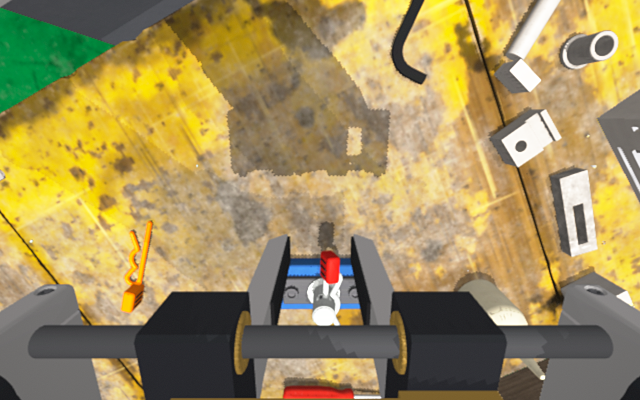

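```bash
python3 -c "
from h import *
s=cv2.imread('pics/side8.png');t=cv2.imread('pics/top8.png');w=cv2.imread('pics/wrist8.png')
cv2.imwrite('pics/c12.png',cv2.resize(s[155:195,290:350],(780,520),interpolation=cv2.INTER_CUBIC))
cv2.imwrite('pics/c13.png',cv2.resize(t[160:212,245:300],(550,520),interpolation=cv2.INTER_CUBIC))
cv2.imwrite('pics/c14.png',cv2.resize(w[240:335,270:380],(770,600)[:2],interpolation=cv2.INTER_CUBIC))
"
```

```text
(no output)
```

View pics/c12.png

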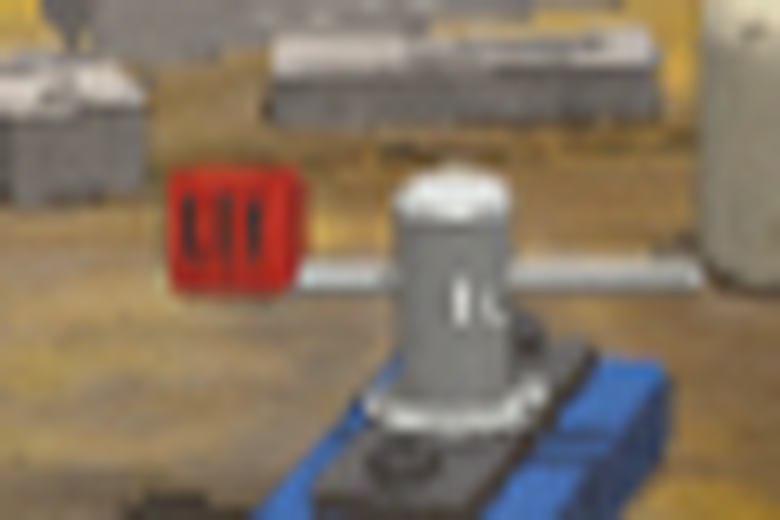

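View pics/c13.png

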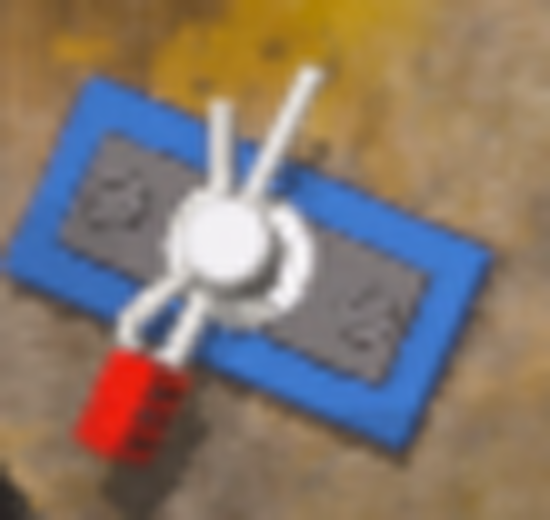

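View pics/c14.png

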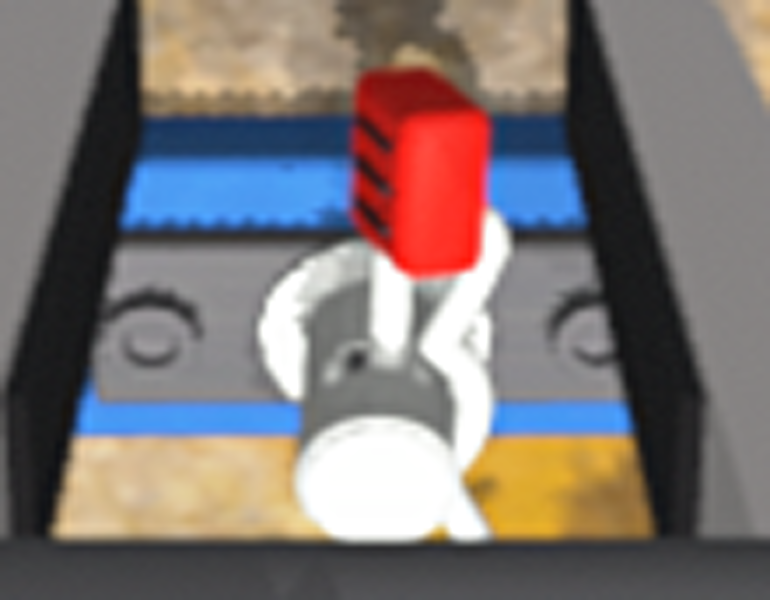

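>>> play_rows(
  commands=[
    {"tx": 0,"ty": -0.5,"tz": -0.5,"ax": 0,"ay": 0,"az": 0,"claw": 0.4},
    {"tx": 0,"ty": -0.3,"tz": 0,"ax": 0,"ay": 0,"az": 0,"claw": 0.4},
    {"tx": 0,"ty": 0,"tz": 0,"ax": 0,"ay": 0,"az": 0,"claw": 0.4},
    {"tx": 0,"ty": 0,"tz": 0,"ax": 0,"ay": 0,"az": 0,"claw": 0.4},
    {"tx": 0,"ty": 0,"tz": 0,"ax": 0,"ay": 0,"az": 0,"claw": 0.4},
    {"tx": 0,"ty": 0,"tz": 0,"ax": 0,"ay": 0,"az": 0,"claw": 0.4},
    {"tx": 0,"ty": 0,"tz": 0,"ax": 0,"ay": 0,"az": 0,"claw": 0.4},
    {"tx": 0,"ty": 0,"tz": 0,"ax": 0,"ay": 0,"az": 0,"claw": 0.4},
    {"tx": 0,"ty": 0,"tz": 0,"ax": 0,"ay": 0,"az": 0,"claw": 0.4},
    {"tx": 0,"ty": 0,"tz": 0,"ax": 0,"ay": 0,"az": 0,"claw": 0.4},
    {"tx": 0,"ty": 0,"tz": 0,"ax": 0,"ay": 0,"az": 0,"claw": 0.4},
    {"tx": 0,"ty": 0,"tz": 0,"ax": 0,"ay": 0,"az": 0,"claw": 0.4},
  ],
)

```text
time: 15.27
tcp_pos: [460.0, 157.1, 178.6]
tcp_rot: [0.849, 0.528, -0.004, 0.002]
contact_force: [0.9, 0.0, -0.1]
finger_gap: 37.9
```

```bash
python3 -c "
from h import *
for n in ['top','side']: snap(n,n+'9')
s=cv2.imread('pics/side9.png');t=cv2.imread('pics/top9.png')
print('tip pred',proj('side9',[578.2+53*.902,106.5-53*.432,57.2]),(702.5)/13-.5+290,(272.5)/13-.5+155)
for k in (48,53,58): print(k,proj('top9',[578.2+k*.902,106.5-k*.432,57.2]))
print((313.5)/10-.5+245,(67.5)/10-.5+160)
print('handle front 34 back',proj('side9',[578.2-34*.902,106.5+34*.432,57.2]),(302)/13-.5+290)
a=cv2.resize(s[155:195,290:350],(780,520),interpolation=cv2.INTER_CUBIC);b=cv2.resize(t[160:212,245:300],(550,520),interpolation=cv2.INTER_CUBIC)
cv2.imwrite('pics/c15.png',cv2.resize(np.hstack([a,b]),(800,313)))
# change at bystanders
for n in ['top','side']:
    d=cv2.absdiff(cv2.imread(f'pics/{n}0.png'),cv2.imread(f'pics/{n}9.png')).max(2)
    for nm,X in [('tin',plane('top0',360,147,30)),('oil',plane('top0',205,147,100)),('tape',plane('top0',418,159,30))]:
        u,v=proj(n+'0',X).astype(int); print(n,nm,u,v,(d[v-12:v+12,u-12:u+12]>30).sum())
"
```

```text
tip pred [343.36096096 178.12091569] 343.53846153846155 175.46153846153845
48 [275.84122701 167.50079057]
53 [276.62992665 165.77530826]
58 [277.41823536 164.0506812 ]
275.85 166.25
handle front 34 back [311.90094095 175.49770297] 312.7307692307692
top tin 360 146 0
top oil 205 146 0
top tape 418 158 0
side tin 385 222 0
side oil 347 144 0
side tape 391 262 0
```

View pics/c15.png

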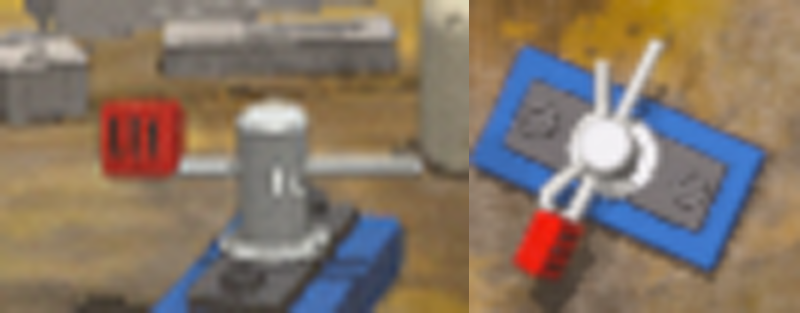

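```bash
python3 -c "
from cell import bot
print(bot.hand_in())"
```

```text
the job is handed in; nothing more can be done
None
```

The R-clip is locked on the pin and released, and I handed the job in at about 15.4 s of the 64 s allowed.

**What I did**
- I pinched the red handle and touched its underside on the pin top to get the hole height, which came out at about 57 mm above the bench. That touch peaked at about 37 N at the wrist.
- I then fed the straight leg through the hole from the robot's side with almost no resistance. As the spring leg rode over the pin, the force rose to about 9 N. It fell to about 1 N once the bow sprang over.
- A small extra push met resistance of about 7 N, from the back of the bow against the pin. I backed off about 0.5 mm, opened the gripper and withdrew.

**Last checks**
- **Seating:** The side and top pictures agree to about 2 mm that the tip stands out where a seated clip's should, 53 mm past the pin axis. The bow is round the pin.
- **Stability:** The clip did not move between pictures about 1 s apart.
- **Bystanders:** The patches checked round the green tin, oil bottle and tape measure show no change from the first images.
- **Roll after release:** When I let go, the clip rolled about its straight leg by an estimated 15–20°, spring leg downward, and then stayed put. I read this as play between bow and pin and left it.
- **Not measured:** I could not read the spring leg's opening angle directly, so its closing is inferred from the force drop and the pictures.

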